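# Pin the stage plate and wedge up its front

### The arm

A 6-joint arm with a two-finger parallel gripper is mounted at the origin on the work surface. World frame = base frame: x ahead of the robot, y to its left, z up, the work surface at z = 0. Lengths are in m, angles in rad, forces in N, time in s.
With the tool pointing down it reaches from about 0.4 to 0.825 m from the base axis. Payload 7 kg.
Tool frame: the origin (TCP) lies between the finger pads; the fingertips stand 14 mm ahead of it and the grasp point (between the pads) lies 5 mm behind it; z points along the fingers, y is the direction in which the jaws open and shut (so a half turn about z gives the same grasp; the last joint's range is limited). The gripper opens to 85 mm and grips with 20 to 120 N. Pads are 22 mm wide; open, the fingers measure 114 mm over their backs; the gripper's body (76 mm by 85 mm) begins 54 mm behind the grasp point. The pads swing forward as they close: fully open they stand 13 mm farther back than shut.
Start: joints at [-0.917, 0.359, 0.012, 0, -1.224, -0.288], TCP at [0.241, -0.63, 0.245] pointing down, gripper open.
Joint ranges: [-3.07, 3.07], [-1.43, 2.12], [-1.02, 1.25], [-3.03, 1.67], [-3.05, -0], [-3.03, 3.03]. Speed limits (rad/s): [2.39, 2.39, 3.01, 3.14, 3.14, 3.14].

### API

Orientations are given as [roll, pitch, yaw] about the fixed x, y, z axes, in that order (R = Rz(yaw) Ry(pitch) Rx(roll)).
In Python, from workcell import ctrl gives the robot as it stands.
- The arm moves only by the tool servo_tool, never from a script. Its argument "increments" is a list of rows, each a list of 3 entries, a list of its own where there are three numbers: the gripper command: -1 is shut, 1 is fully open, values between are in proportion, then the shift along the tool's x, y, z in m, then the turn about the tool's z in degrees. A call has 1 to 12 rows; each row is the pose to reach, as a shift and turn from the pose commanded when the call began, along the tool's axes at that moment; what a row does not reach only later rows make up. A row lasts 1/10 s, in which the tool goes at most 50 mm and 8.59 degrees, less where a joint would pass 70% of its speed; a pose out of reach is approached as far as the arm can. A call with a gripper value outside its range is refused whole. The fingers move at their own pace and stop on an object; "newtons" is the grip in N (left out, the last holds). Time passes only in rows, so rows that repeat a pose let the fingers close. It gives the time, the measured TCP pose, the force and the opening at its end, in the units of the state.
- ctrl.state(): the state, without advancing time (a new reading comes with each control period).
- ctrl.grab_frame(name): name is "side" or "top" or "wrist"; returns a dict with "frame" (400x640x3 uint8, red, green, blue), "K" (3x3 intrinsics, pixels), "R" (3x3) and "t" (3): a world point X has camera coordinates R X + t; the wrist camera has in their place "T_tool_cam" (4x4, takes a point from camera to tool coordinates, whose origin is the TCP and whose axes are the flange's). Camera axes: x right, y down, z forward; pixel columns grow to the right and rows downward; lengths in m; the calibration is good to about 2 mm. The wrist camera is an equidistant fisheye: a pixel r from the principal point sees the ray r / f radians off the axis. A picture is of the moment at which its call begins: read the wrist's pose just before it. There is no depth.
- ctrl.sign_off(): hands the job in, once; it reports no verdict.
The state is a dict: "time_s": time; "qpos": joint angles; "joint_velocities": joint speeds; "joint_torque": joint torques, N m; "eef_pos": TCP position; "tcp_rot": TCP orientation; "force": force on the tool from outside, world axes, zero at the start; "wrist_torque": the same for the moment, N m; "gripper_width": finger opening in m.
Only numpy, scipy, OpenCV 4.12 (cv2) and the standard library are available. Lean on these libraries where they do the work, as an engineer would, in place of code of your own. Each camera call takes 0.05 s, during which the arm holds its last target.

### The job

Take the round-headed pin from the rack and put it upright through the hole in the stage plate's rear lug into the base below, fully home, and let go of it. Then slide the wedge, flat on the base and nose first, under the middle of the plate's front edge until the front feet have just lifted off the base, by about 4 mm (2 to 6 is fine); finish while still gripping the wedge there, with the plate resting on it and no finger touching the plate. Leave everything else where it is.

Things in the scene. Friction and masses are not known exactly. Their poses are not given: they have to be found in the camera images.
- base: aluminium jig base, fixed slab 264 (its x) x 140 (y) x 16 mm; origin under its centre. Bare front apron at its -x end, 104 mm long; +x is the way the wedge is pushed. Four 8 mm posts beside the plate, 16 mm above the slab, keep the plate from turning. Top face at z = 16 mm
- base_hole (a point): centre of the mouth of the 13 mm round hole through the base, in its top face, 107 mm from the base's centre towards +x, straight below the hole of the plate's lug
- plate: dark steel microscope stage plate, loose, 0.5 to 0.9 kg, lying on the base, same axes: 120 x 120 x 10 mm on rubber feet 6 mm tall (two at the front corners, 80 mm apart; a bar across the rear). A lug 30 x 40 mm with a hole sticks out of the middle of its rear (+x) edge. Origin under the square's centre, at the feet's bottom. A glass slide and clips on top are part of it
- plate_hole (a point): centre of the upper mouth of the 12.5 mm hole through the plate's lug (10 mm thick); the lug's top is 32 mm above the table, 6 mm of air lie between the lug and the base
- plate_front (a point): middle of the plate's lower front (-x) edge, on the plate's underside: 6 mm above the base's top face while the plate lies down; its rise above that is the lift. The plate tips about the rear foot, 115 mm behind this edge
- pin: round-headed steel pin, 90 g, upright in a rack hole: 10 mm shank 30 mm long with tapered foot, then a collar 24 mm across, 6 mm tall, then a round knob 20 mm across, 34 mm tall (70 mm in all). Origin at its tip, z up. In the rack the tip is 10 mm above the table; fully home (collar on the lug) it is 14 mm below the base's top face, 2 mm above the table
- pin_grip (a point): on the pin's axis, 56 mm above its tip, in the upper part of the knob: a good height to grip; collar's underside is 26 mm below it
- pin_tip (a point): the lower end of the pin's shank
- rack: grey plastic pin rack, fixed, 50 mm (its x) x 130 mm (its y) x 40 mm tall, two 12 mm upright holes 36 mm deep on its y axis, 40 mm to either side of its centre; the round-headed pin and the square-headed pin stand in them, either way round. Origin under its centre
- wedge: the steel wedge, 0.2 to 0.3 kg, loose, lying flat: 96 mm long (its x), 30 mm wide, flat underside; over 70 mm its top slopes (1 in 5) from a nose 3 mm thick at +x to 17 mm, behind that at -x stands an upright grip block. Origin on the underside at mid length. x points from the grip block to the nose
- wedge_grip (a point): in the wedge's grip block, 40 mm above the underside, 83 mm behind the nose: the block is 24 mm wide across the wedge (y), 22 mm long (x), and its top is 56 mm above the underside
- wedge_nose (a point): middle of the nose's lower edge, on the underside, 48 mm from the origin towards +x
- square_pin: bystander: the square-headed pin, 90 g, in the rack's other hole: same 10 mm shank and 24 mm collar, but with a square knob 18 mm wide and 20 mm tall; origin at its tip
- dish: bystander: glass dish, 80 mm across, 16 mm tall, loose; origin under its centre
- slide_box: bystander: grey closed slide box 80 x 100 x 35 mm, loose; origin under its centre
- dropper: bystander: small amber dropper bottle, 34 mm across, 60 mm tall, loose; origin under its centre
- objective: bystander: brass microscope objective standing on the table, 28 mm across, 44 mm tall, loose; origin under its centre
- jar: bystander: small jar with white cap, 48 mm across, 55 mm tall, loose; origin under its centre
- spatula: bystander: double-ended steel lab spatula lying flat, 170 mm long, 12 mm wide, 4 mm thick, loose; origin under its centre
There are look-alikes about, which are no part of the job. What is shaped like the wedge but purple is not meant.

How it is judged:
On the way:
1. the round-headed pin is fully home through the lug into the base and let go, the plate still lying on its feet (horizontal distance between pin_tip and base_hole below 0.004 m and z of pin_tip in the frame of base below 0.006 m and angle between the z axis of pin and the z axis of base, either way round below 0.15 rad and horizontal distance between plate_hole and base_hole below 0.006 m and contact force between the fingers and pin below 0.1 N and z of plate_front in the frame of base below 0.0226 m), for 0.2 s.
At the end, for the whole second after the job is handed in: Pin home through lug and base (tip within 4 mm), upright, let go. Plate front lifted 1.2-6.5 mm, plate in place (6 mm, 0.12 rad). Wedge flat on the base, nose 10 mm or more under the edge, within 30 mm of its middle and 0.3 rad, carrying the plate; fingers grip it (over 1 N), not the plate. At rest (horizontal distance between pin_tip and base_hole below 0.004 m and z of pin_tip in the frame of base below 0.006 m and angle between the z axis of pin and the z axis of base, either way round below 0.15 rad and horizontal distance between plate_hole and base_hole below 0.006 m and contact force between the fingers and pin below 0.1 N and z of plate_front in the frame of base between 0.0232 and 0.0285 m and angle between each of plate, wedge's own z axis and vertical below 0.08 rad and angle between the x axis of plate and the x axis of base, either way round below 0.12 rad and contact force between wedge and plate above 0.8 N and contact force between wedge and base above 0.5 N and contact force between the fingers and wedge above 1 N and contact force between the fingers and plate below 0.3 N and z of wedge_nose in the frame of base below 0.019 m and angle between the x axis of wedge and the x axis of base, either way round below 0.3 rad and x of wedge_nose in the frame of plate_front above 0.01 m and y of wedge_nose in the frame of base between -0.03 and 0.03 m and linear speed of each of plate, wedge below 0.02 m/s); the arm keeps its last pose, push and grip.
It fails at once if a bystander was moved by more than 30 mm (distance of any of square_pin, dish, slide_box, dropper, objective, jar, spatula from where it was at the start of the episode above 0.03 m).
It also fails if it takes over 62 s, if anything falls off the work surface, if the arm or the gripper's body presses on something with over 40 N, if the wrist force passes 120 N, or if a joint passes its speed limit or range.

## Working session

There is one attempt and no reset: what is moved stays moved. The work goes in short steps, Python scripts to look and compute and a tool call to move; the robot and the scene stay as the last step left them, time stands still between calls to the robot, and variables do not carry over. Pictures are saved under pics/ and viewed, and the job is handed in when it is done.

Besides the shell and the picture viewer there is one more tool, called after ">>>" as name(argument=value, ...) on one line, values as JSON. servo_tool: Moves the arm, as the interface text tells. Its arguments: {"type":"object","properties":{"increments":{"type":"array","items":{"type":"array"}},"newtons":{"type":"number"}},"required":["increments"]}

```bash
ls; mkdir -p pics
python3 - <<'E'
from workcell import ctrl
import cv2
print(ctrl.state())
for n in ("side","top","wrist"):
    f=ctrl.grab_frame(n); cv2.imwrite(f"pics/{n}0.png",f["frame"][:,:,::-1])
    print(n,{k:v.tolist() for k,v in f.items() if k!="frame"})
E
```

```text
pics
{'time_s': 0.0, 'qpos': array([-9.16899797e-01,  3.59389207e-01,  1.10804504e-02, -3.53042504e-04,
       -1.22407792e+00, -2.88125790e-01]), 'joint_velocities': array([-0.00022296, -0.00064098,  0.00154952, -0.00206836,  0.00052812,
        0.00103696]), 'joint_torque': array([-1.68895775e-03, -5.83315337e+01,  2.93415570e+01,  6.93666011e+00,
       -6.06048707e-03, -5.97532562e-06]), 'eef_pos': array([ 0.2412675 , -0.62993533,  0.24437102]), 'tcp_rot': array([ 3.13997354e+00, -1.33749853e-04, -2.77594204e+00]), 'force': array([-0.11345852, -0.88541055, -0.25129798]), 'wrist_torque': array([0.04266306, 0.01896731, 0.01592951]), 'gripper_width': 0.08565113928147244}
side {'K': [[427.2435241316728, 0.0, 324.8802248530992], [0.0, 427.2435241316728, 197.97490786637894], [0.0, 0.0, 1.0]], 'R': [[-0.9955011301831955, -0.09474951006782771, 0.00017362571012267817], [-0.05605582719531398, 0.5874803171315417, -0.8072946309870223], [0.07638876907916307, -0.8036724502712096, -0.5901485818280346]], 't': [0.5836953684116409, 0.09311587541873613, 0.9708424698909857]}
top {'K': [[451.9944101278195, 0.0, 310.46480263811986], [0.0, 451.9944101278195, 200.68121190239876], [0.0, 0.0, 1.0]], 'R': [[0.005588823318149171, -0.999744870629711, -0.021885125165308838], [-0.9914042459813308, -0.002678741188434757, -0.13080690117816393], [0.13071490390964252, 0.022428062672199375, -0.9911662806515689]], 't': [-0.01231156362778494, 0.5797088342833224, 1.138158739756816]}
wrist {'K': [[309.70691628693146, 0.0, 318.70989327723004], [0.0, 309.70691628693146, 195.51027416920076], [0.0, 0.0, 1.0]], 'T_tool_cam': [[0.0007714316485932038, -0.9465101981317882, -0.3226729764416826, 0.08390060609391678], [0.9999996532250023, 0.0008314088798845986, -4.8053613659632456e-05, 0.00024190431016613], [0.00031375641329840374, -0.3226728274766835, 0.9465105112808391, -0.12901088344763378], [0.0, 0.0, 0.0, 1.0]]}
```

View pics/top0.png

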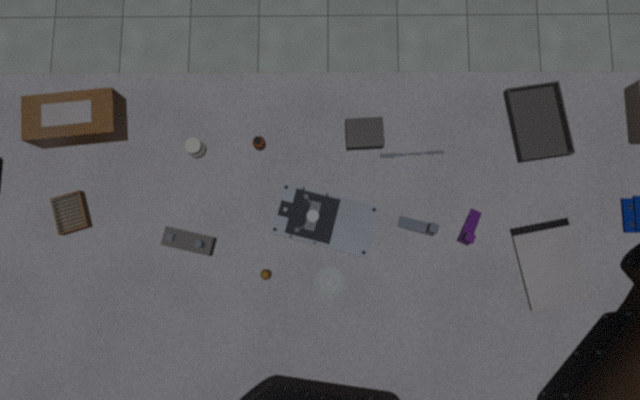

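View pics/side0.png

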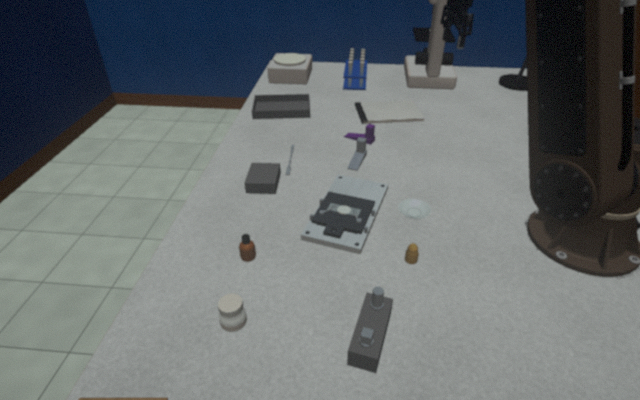

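View pics/wrist0.png

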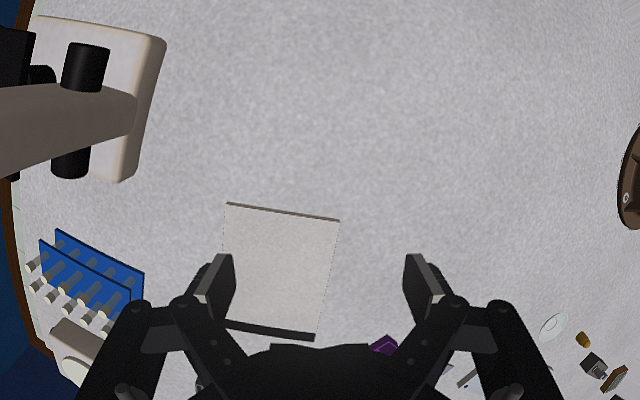

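The round pin is at the rack's right end in top (199,243), and the square pin is at (172,237). The wedge is at (418,226) with its nose to the left. The lug points left at (286,209). Next I'll zoom in to measure these.

```bash
cat > h.py <<'E'
from workcell import ctrl
import numpy as np, cv2
from scipy.spatial.transform import Rotation as Ro
def save(n,img,box=None,s=1):
    if box: x0,y0,x1,y1=box; img=img[y0:y1,x0:x1]
    img=cv2.resize(img,None,fx=s,fy=s,interpolation=cv2.INTER_CUBIC)
    cv2.imwrite(f"pics/{n}.png",np.ascontiguousarray(img[:,:,::-1]))
def ray(f,px,z):
    """fixed cam: pixel -> point on plane z"""
    d=np.linalg.inv(f["K"])@np.array([px[0],px[1],1.0]); R=np.array(f["R"]);t=np.array(f["t"])
    c=-R.T@t; d=R.T@d; return c+d*(z-c[2])/d[2]
def proj(f,X):
    p=f["K"]@(np.array(f["R"])@np.array(X)+f["t"]); return p[:2]/p[2]
def wpose(st):
    T=np.eye(4);T[:3,:3]=Ro.from_euler('xyz',st["tcp_rot"]).as_matrix();T[:3,3]=st["eef_pos"];return T
def wray(f,T,px,z):
    K=np.array(f["K"]);u=(np.array(px)-[K[0,2],K[1,2]]);r=np.hypot(*u);th=r/K[0,0]
    d=np.array([u[0]/r*np.sin(th),u[1]/r*np.sin(th),np.cos(th)])
    M=T@np.array(f["T_tool_cam"]); d=M[:3,:3]@d;c=M[:3,3]
    return c+d*(z-c[2])/d[2]
def wproj(f,T,X):
    M=np.linalg.inv(T@np.array(f["T_tool_cam"]));p=M[:3,:3]@np.array(X)+M[:3,3]
    th=np.arctan2(np.hypot(p[0],p[1]),p[2]);a=np.arctan2(p[1],p[0]);K=np.array(f["K"])
    return np.array([K[0,2]+K[0,0]*th*np.cos(a),K[1,2]+K[0,0]*th*np.sin(a)])
E
python3 - <<'E'
import cv2
a=cv2.imread('pics/top0.png');
def s(n,i,b,k):
    x0,y0,x1,y1=b;cv2.imwrite(f'pics/{n}.png',cv2.resize(i[y0:y1,x0:x1],None,fx=k,fy=k,interpolation=cv2.INTER_CUBIC))
s('topA',a,(265,175,445,265),4.4); s('topB',a,(150,215,230,265),8)
E
```

```text
(no output)
```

View pics/topA.png

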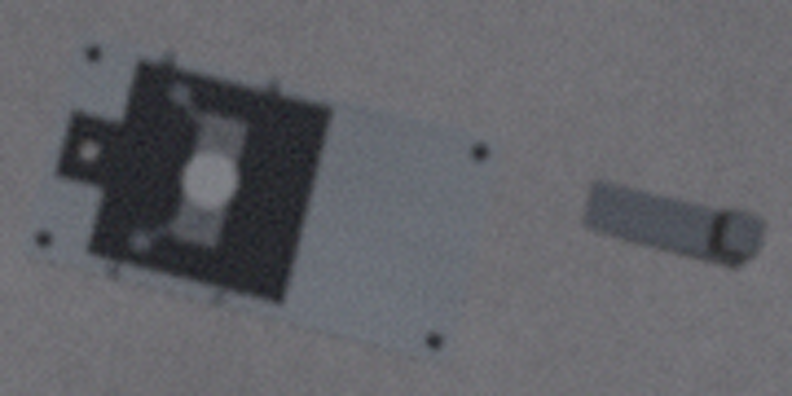

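View pics/topB.png

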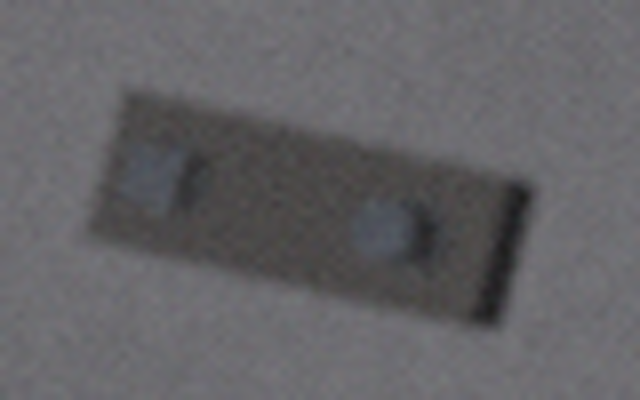

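```bash
cat > m.py <<'E'
from h import *
f=ctrl.grab_frame("top"); 
A=lambda u,v:((u+.5)/4.4-.5+265,(v+.5)/4.4-.5+175)
B=lambda u,v:((u+.5)/8-.5+150,(v+.5)/8-.5+215)
P=lambda n,px,z:print(n,np.round(ray(f,px,z)[:2],4))
P('lughole',A(89,151),.032)
for i,c in enumerate([(93,53),(480,152),(435,341),(43,238)]): P('screw%d'%i,A(*c),.016)
P('plate front L',A(331,107),.032);P('plate front R',A(283,303),.032)
P('plate rear',A(140,62),.032);P('plate rear',A(90,250),.032)
P('pin',B(383,230),.078); P('sq',B(153,180),.065)
for c in [(130,90),(510,180),(478,318),(92,235)]: P('rack',B(*c),.04)
P('wn',A(597,181),.003);P('wn',A(585,223),.003)
P('wblock',A(745,236),.056)
E
python3 m.py
```

```text
lughole [0.5586 0.0571]
screw0 [0.6202 0.0567]
screw1 [ 0.5606 -0.1763]
screw2 [ 0.4479 -0.1483]
screw3 [0.5079 0.0852]
plate front L [ 0.5854 -0.0865]
plate front R [ 0.4693 -0.0581]
plate rear [0.6122 0.0273]
plate rear [0.4999 0.0557]
pin [0.4664 0.2707]
sq [0.4823 0.3481]
rack [0.5126 0.3654]
rack [0.484  0.2405]
rack [0.4398 0.2493]
rack [0.4657 0.3755]
wn [ 0.5446 -0.248 ]
wn [ 0.5192 -0.2403]
wblock [ 0.508  -0.3227]
```

```bash
cat >> h.py <<'E'
def rel(tgt,yaw=None,st=None):
    st=st or ctrl.state();T=wpose(st)
    d=T[:3,:3].T@(np.array(tgt)-T[:3,3]); 
    dy=None if yaw is None else -(np.degrees(yaw-st["tcp_rot"][2])+180)%360-180
    if dy is not None:
        dy=-((np.degrees(yaw-st["tcp_rot"][2])+180)%360-180)
    print("shift mm",np.round(d*1000,1),"turn",dy)
E
python3 - <<'E'
from h import *
y=np.radians(-104)
rel([.5,-.3,.245],y);rel([.466,.271,.2],y)
E
```

```text
shift mm [-3.596e+02  2.158e+02 -1.000e-01] turn -55.04904211461837
shift mm [-532.1  761.1   45.4] turn -55.04904211461837
```

>>> servo_tool(increments=[[1,[-0.04,0.024,0],-8],[1,[-0.08,0.048,0],-16],[1,[-0.12,0.072,0],-24],[1,[-0.16,0.096,0],-32],[1,[-0.2,0.12,0],-40],[1,[-0.24,0.144,0],-48],[1,[-0.28,0.168,0],-55],[1,[-0.32,0.2,0],-55],[1,[-0.36,0.235,0],-55],[1,[-0.38,0.28,0],-55],[1,[-0.4,0.325,0],-55],[1,[-0.42,0.37,0],-55]])

```text
time_s: 1.4
eef_pos: [0.501, -0.1343, 0.2452]
tcp_rot: [3.141, -0.0, -1.816]
force: [1.7, 0.7, 0.2]
gripper_width: 0.0852
```

Run:
```python
from h import *
print(ctrl.state()["eef_pos"],ctrl.state()["tcp_rot"])
rel([.466,.271,.2],np.radians(-104))
```

```text
[ 0.50100859 -0.1343438   0.24517735] [ 3.14144397e+00 -4.71786789e-05 -1.81588115e+00]
shift mm [-384.7  132.3   45.2] turn -0.04232598785361574
```

>>> servo_tool(increments=[[1,[-0.04,0.013,0],0],[1,[-0.08,0.027,0],0],[1,[-0.12,0.041,0],0],[1,[-0.16,0.055,0],0],[1,[-0.2,0.069,0],0],[1,[-0.24,0.083,0.01],0],[1,[-0.28,0.097,0.02],0],[1,[-0.32,0.11,0.03],0],[1,[-0.36,0.124,0.04],0],[1,[-0.385,0.132,0.045],0],[1,[-0.385,0.132,0.045],0],[1,[-0.385,0.132,0.045],0]])

```text
time_s: 2.6
eef_pos: [0.4662, 0.2695, 0.1998]
tcp_rot: [3.141, -0.001, -1.815]
force: [0.3, -0.5, -0.1]
gripper_width: 0.0855
```

Run:
```python
from h import *
st=ctrl.state();T=wpose(st);print(st["eef_pos"])
f=ctrl.grab_frame("wrist");np.save('T1.npy',T);save('w1',f["frame"])
cv2.imwrite('w1raw.png',f["frame"][:,:,::-1])
print(wproj(f,T,[.4664,.2707,.08]), wproj(f,T,[.4664,.2707,.046]))
```

```text
[0.46615228 0.26951675 0.19984526]
[317.7602502  195.45500512] [317.86786437 184.00301459]
```

View pics/w1.png

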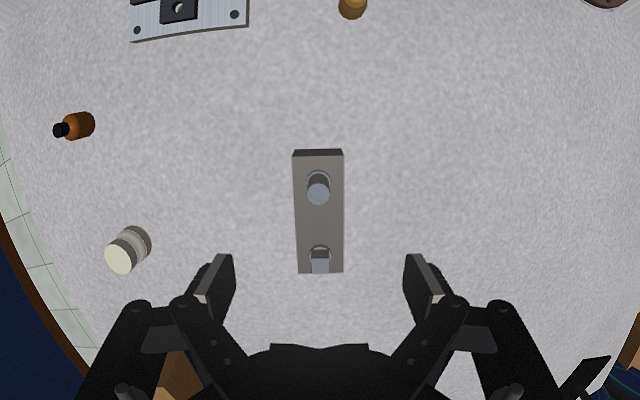

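Run:
```python
from h import *
im=cv2.imread('w1raw.png')[:,:,::-1];save('w1z',im,(280,140,360,280),5)
```

```text
(no output)
```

View pics/w1z.png

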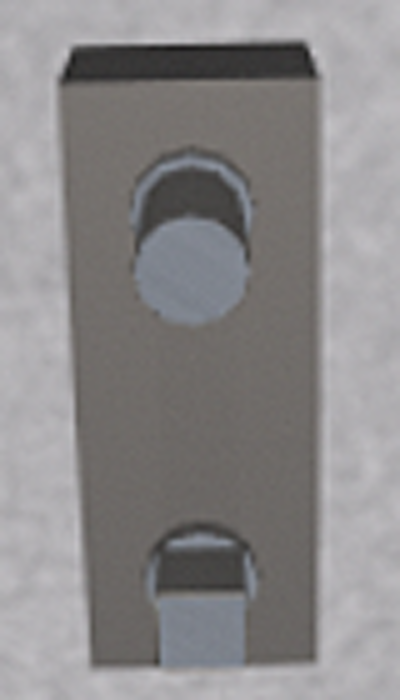

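Run:
```python
from h import *
f=ctrl.grab_frame("wrist");T=np.load('T1.npy')
p=wray(f,T,(318.1,193.9),.08);print(p)
# lug hole rough (px 180,8)
rel([p[0],p[1],.063],np.radians(-104))
```

```text
[0.46578469 0.26941894 0.08      ]
shift mm [ -0.6   0.9 137.4] turn -0.05804013896408833
```

>>> servo_tool(increments=[[1,[0,0.0,0.04],0],[1,[0,0.0,0.08],0],[1,[0,0.0,0.11],0],[1,[0,0.0,0.13],0],[1,[0,0.0,0.137],0],[1,[0,0.0,0.137],0],[-1,[0,0,0.137],0],[-1,[0,0,0.137],0],[-1,[0,0,0.137],0],[-1,[0,0,0.137],0],[-1,[0,0,0.137],0],[-1,[0,0,0.137],0]], newtons=60)

```text
time_s: 3.9
eef_pos: [0.4668, 0.2695, 0.064]
tcp_rot: [-3.141, 0.001, -1.815]
force: [-1.3, -0.1, 5.3]
gripper_width: 0.018
```

>>> servo_tool(increments=[[-1,[0,0,0],0],[-1,[0,0,0],0],[-1,[0,0,0],0]])

```text
time_s: 4.2
eef_pos: [0.4668, 0.2695, 0.0641]
tcp_rot: [-3.141, 0.001, -1.815]
force: [-2.3, -0.6, 6.3]
gripper_width: 0.0184
```

>>> servo_tool(increments=[[-1,[0,0,-0.01],0],[-1,[0,0,-0.03],0],[-1,[0,0,-0.06],0],[-1,[0,0,-0.09],0],[-1,[0,0,-0.11],0],[-1,[0,0,-0.11],0],[-1,[0,0,-0.11],0]])

```text
time_s: 4.9
eef_pos: [0.4664, 0.2693, 0.1738]
tcp_rot: [-3.141, 0.001, -1.816]
force: [-0.7, 0.4, -1.1]
gripper_width: 0.0186
```

Run:
```python
from h import *
st=ctrl.state();T=wpose(st);print(st["eef_pos"],st["force"])
f=ctrl.grab_frame("wrist");np.save('T2.npy',T);save('w2',f["frame"])
g=ctrl.grab_frame("side");save('s2',g["frame"],(300,160,460,360),4)
rel([.5597-.2487*.1,.0575-.9686*.0+.0,.175],np.radians(-104)+0)
rel([.5608,.0579,.175],np.radians(-104)+0)
```

```text
[0.46638209 0.26925775 0.173804  ] [-0.72478527  0.4288372  -1.07733853]
shift mm [ 188.2 -118.1   -2.4] turn -0.05134466502479995
shift mm [ 181.5 -143.2   -2.4] turn -0.05134466502479995
```

View pics/w2.png

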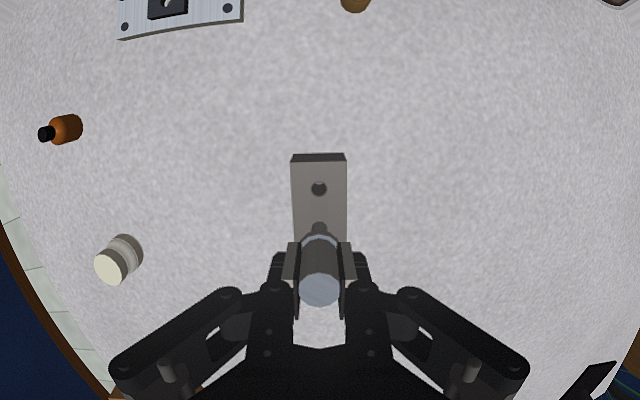

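View pics/s2.png

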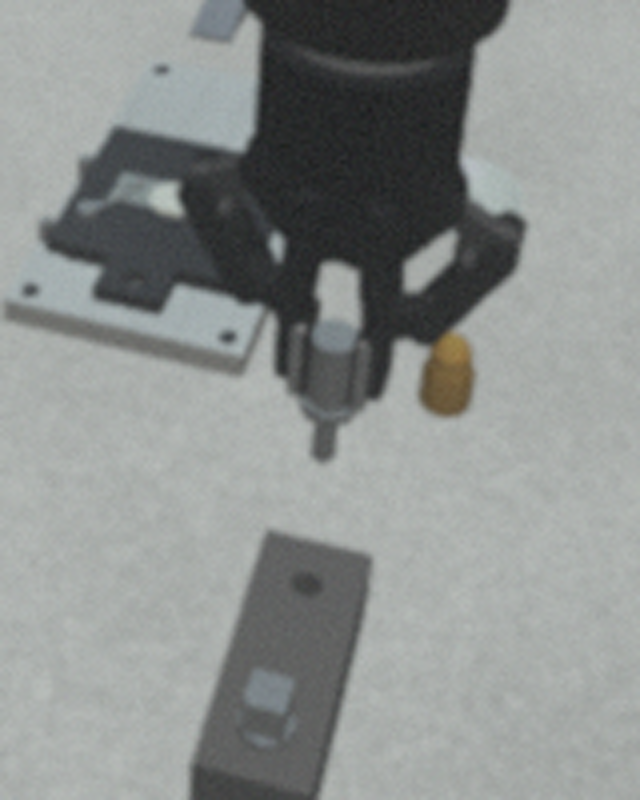

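>>> servo_tool(increments=[[-1,[0.035,-0.028,0],0],[-1,[0.07,-0.056,0],0],[-1,[0.105,-0.084,0],0],[-1,[0.14,-0.112,0],0],[-1,[0.17,-0.135,0],0],[-1,[0.181,-0.143,0],0],[-1,[0.181,-0.143,0],0],[-1,[0.181,-0.143,0],0]])

```text
time_s: 5.8
eef_pos: [0.5609, 0.0588, 0.1724]
tcp_rot: [3.14, -0.001, -1.817]
force: [-0.3, 0.2, -0.5]
gripper_width: 0.0185
```

Run:
```python
from h import *
st=ctrl.state();T=wpose(st);print(st["eef_pos"],st["tcp_rot"])
f=ctrl.grab_frame("wrist");np.save('T3.npy',T);save('w3',f["frame"]);save('w3z',f["frame"],(270,130,370,310),3.3*1)
save('w3zz',f["frame"],(280,150,360,215),9)
cv2.imwrite('w3raw.png',f["frame"][:,:,::-1])
```

```text
[0.56087515 0.05883442 0.17239308] [ 3.14016329e+00 -8.33197403e-04 -1.81678561e+00]
```

View pics/w3.png

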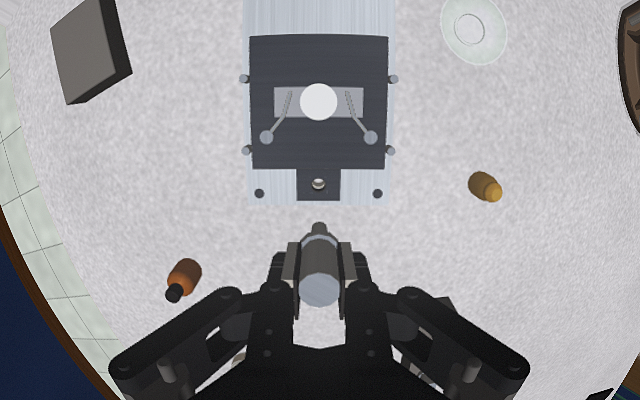

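View pics/w3zz.png

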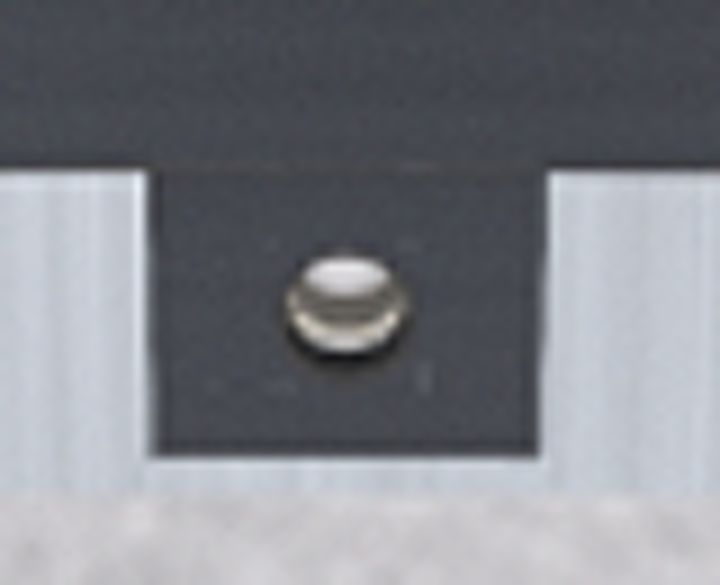

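Run:
```python
from h import *
f=ctrl.grab_frame("wrist");T=np.load('T3.npy');st=ctrl.state()
hole=wray(f,T,(318.5,183.6),.032);print(hole)
t=T[:3,3]
for dz in (-.054,-.024,.016): 
    for X in [t+[0,0,dz]]: print(dz,wproj(f,T,X))
# rack hole from w2
T2=np.load('T2.npy');print('rackhole',wray(f,T2,(318.5,188.5),.04), T2[:3,3])
im=cv2.imread('w3raw.png')[:,:,::-1];save('w3p',im,(280,215,360,315),6)
im=cv2.imread('pics/w2.png')[:,:,::-1];save('w2p',im,(280,150,360,250),6)
```

```text
[0.55934967 0.05596296 0.032     ]
-0.054 [317.31396456 226.28268727]
-0.024 [317.13586281 248.36562402]
0.016 [316.8059042  290.63621222]
rackhole [0.4657561  0.26909743 0.04      ] [0.46638209 0.26925775 0.173804  ]
```

View pics/w3p.png

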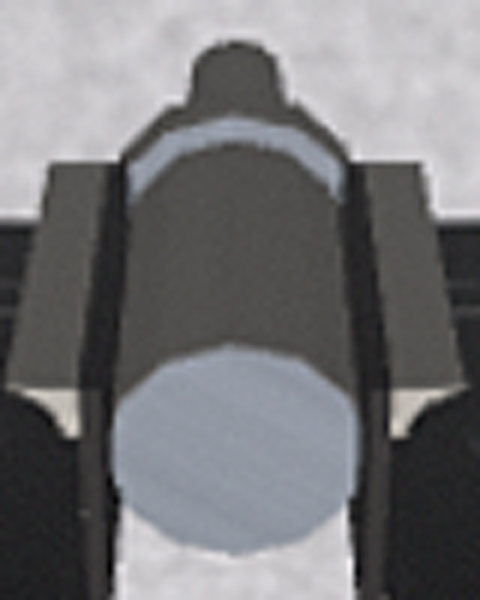

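View pics/w2p.png

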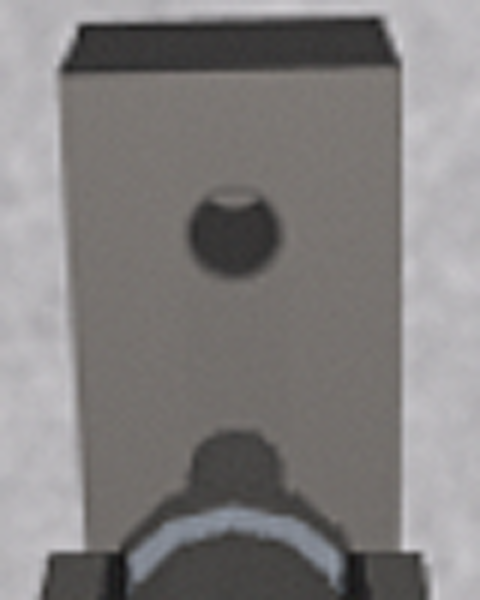

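Run:
```python
from h import *
f=ctrl.grab_frame("wrist")
def tool(T,px,z):
    p=wray(f,T,px,z); return np.round((T[:3,:3].T@(p-T[:3,3]))*1000,2)
T1,T2,T3=[np.load(f'T{i}.npy') for i in (1,2,3)]
print('pin top in w1',tool(T1,(318.1,193.9),.08))
print('rackhole w2',tool(T2,(318.8,188.2),.04))
z=T3[2,3]
print('held top',tool(T3,(319.2,289.7),z+.016))
print('held tip',tool(T3,(319.4,226.5),z-.054))
print('lug hole',tool(T3,(318.5,183.6),.032))
# top cam for pin held
g=ctrl.grab_frame("top");print(proj(g,T3[:3,3]+[0,0,.016]));save('t3',g["frame"],(240,170,360,250),6)
```

```text
pin top in w1 [6.0000e-02 2.7000e-01 1.1985e+02]
rackhole w2 [  0.73   0.86 133.8 ]
held top [  0.54   1.09 -16.  ]
held tip [-0.2   1.28 54.  ]
lug hole [  3.04   0.58 140.4 ]
[278.69530534 200.17643377]
```

>>> servo_tool(increments=[[-1,[0.0025,-0.0005,0.03],0],[-1,[0.0025,-0.0005,0.06],0],[-1,[0.0025,-0.0005,0.07],0],[-1,[0.0025,-0.0005,0.07],0],[-1,[0.0025,-0.0005,0.07],0],[-1,[0.0025,-0.0005,0.07],0]])

```text
time_s: 6.6
eef_pos: [0.5622, 0.0569, 0.1048]
tcp_rot: [-3.14, 0.001, -1.815]
force: [0.4, -0.2, -1.2]
gripper_width: 0.018
```

Run:
```python
from h import *
st=ctrl.state();T=wpose(st);print(st["eef_pos"],st["tcp_rot"])
f=ctrl.grab_frame("wrist");np.save('T4.npy',T);save('w4',f["frame"]);save('w4z',f["frame"],(280,170,360,270),6)
```

```text
[0.56218781 0.05693071 0.10479025] [-3.13960255e+00  1.21427414e-03 -1.81526990e+00]
```

View pics/w4z.png

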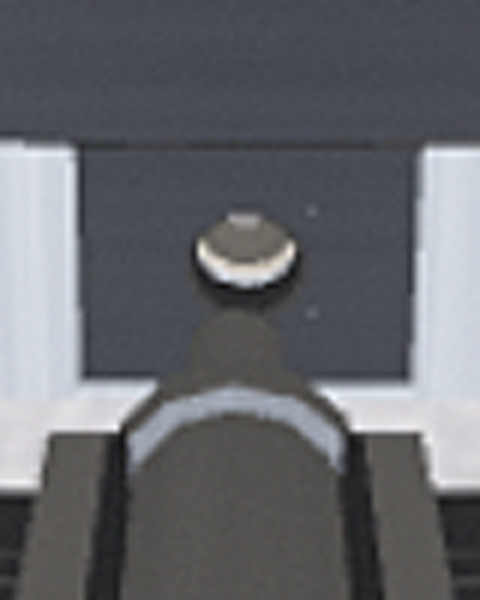

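Run:
```python
from h import *
f=ctrl.grab_frame("wrist")
I=np.diag([1.,1,1,1])
def tool(px,z): return np.round(wray(f,I,px,z)*1000,2)
print('w1 pintop',tool((318.1,193.9),.12),'w2 rackhole',tool((318.8,188.2),.1338))
print('w3 top/tip/lug',tool((319.2,289.7),-.016),tool((319.4,226.5),.054),tool((318.5,183.6),.1404))
Z=lambda u,v:((u+.5)/6-.5+280,(v+.5)/6-.5+170)
for v in (255,259,263): print('w4 lug',tool(Z(246,v),.0728))
print('w4 tip',tool(Z(237,340),.054))
for i in range(4):
    s=ctrl.state();print(s['eef_pos'],s['tcp_rot']); ctrl.grab_frame("wrist")
print([proj(ctrl.grab_frame("side"),[.56,.057,z]) for z in (.05,.032)])
g=ctrl.grab_frame("side");save('s4',g["frame"],(290,170,410,270),6)
```

```text
w1 pintop [  0.     0.27 120.  ] w2 rackhole [  0.73   0.86 133.8 ]
w3 top/tip/lug [  0.54   1.09 -16.  ] [-0.2   1.27 54.  ] [  3.04   0.58 140.4 ]
w4 lug [ 2.34  2.13 72.8 ]
w4 lug [ 1.84  2.13 72.8 ]
w4 lug [ 1.33  2.13 72.8 ]
w4 tip [-2.00e-02  1.07e+00  5.40e+01]
[0.56194726 0.05671472 0.10457699] [-3.13985159e+00  1.21735777e-03 -1.81564525e+00]
[0.56179752 0.05665491 0.10439904] [-3.14006385e+00  1.14253286e-03 -1.81572967e+00]
[0.56166616 0.05655845 0.10417494] [-3.14037749e+00  9.14832417e-04 -1.81581563e+00]
[0.56154508 0.0564938  0.10399909] [-3.14063684e+00  7.43408736e-04 -1.81587851e+00]
[array([334.36155175, 222.94839546]), array([334.25400671, 229.21139112])]
```

View pics/s4.png

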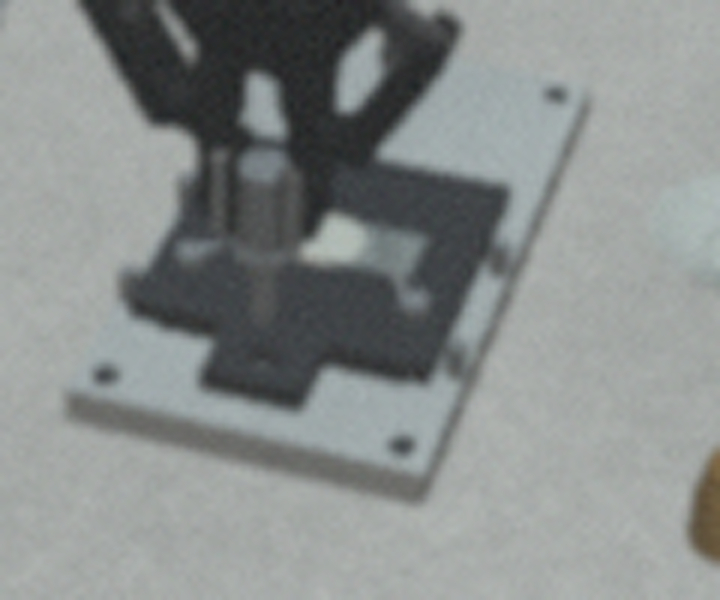

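>>> servo_tool(increments=[[-1,[0,0,0.005],0],[-1,[0,0,0.005],0],[-1,[0,0,0.005],0],[-1,[0,0,0.005],0],[-1,[0,0,0.005],0],[-1,[0,0,0.005],0],[-1,[0,0,0.005],0],[-1,[0,0,0.005],0]])

```text
time_s: 7.85
eef_pos: [0.5613, 0.0564, 0.0983]
tcp_rot: [-3.142, 0.0, -1.816]
force: [0.3, -0.3, -0.9]
gripper_width: 0.0185
```

Run:
```python
from h import *
st=ctrl.state();T=wpose(st);print(st["eef_pos"],st["tcp_rot"])
f=ctrl.grab_frame("wrist");np.save('T5.npy',T);save('w5z',f["frame"],(290,180,350,255),8)
```

```text
[0.56125603 0.0563792  0.09834744] [-3.14152744e+00  3.72188611e-05 -1.81589014e+00]
```

View pics/w5z.png

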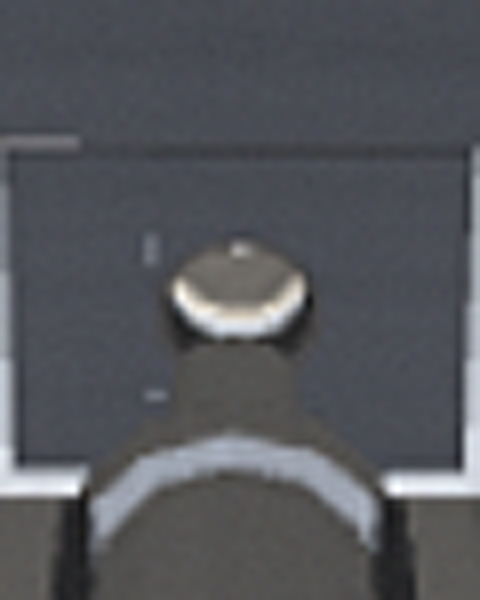

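Run:
```python
from h import *
f=ctrl.grab_frame("wrist");I=np.eye(4)
tool=lambda px,z: np.round(wray(f,I,px,z)*1000,2)
Z=lambda u,v:((u+.5)/8-.5+290,(v+.5)/8-.5+180)
for c in [(240,301),(241,150),(241,470),(239,238)]: print('lug',tool(Z(*c),.0663))
print('tip far edge',tool(Z(236,345),.054))
print('collar top far edge (tip+36)',tool(Z(236,432),.018))
print('collar bottom far',tool(Z(236,417),.024))
```

```text
lug [ 1.19  1.4  66.3 ]
lug [14.86  1.46 66.3 ]
lug [-14.98   1.52  66.3 ]
lug [ 6.97  1.31 66.3 ]
tip far edge [ 2.51  1.05 54.  ]
collar top far edge (tip+36) [12.13  1.03 18.  ]
collar bottom far [10.37  1.03 24.  ]
```

>>> servo_tool(increments=[[-1,[0.0003,0.0004,0.005],0],[-1,[0.0003,0.0004,0.01],0],[-1,[0.0003,0.0004,0.014],0],[-1,[0.0003,0.0004,0.018],0],[-1,[0.0003,0.0004,0.022],0],[-1,[0.0003,0.0004,0.022],0]])

```text
time_s: 8.55
eef_pos: [0.5604, 0.0561, 0.0756]
tcp_rot: [3.141, -0.001, -1.816]
force: [-0.1, 0.7, 0.0]
gripper_width: 0.0182
```

>>> servo_tool(increments=[[-1,[0,0,0.004],0],[-1,[0,0,0.008],0],[-1,[0,0,0.011],0],[-1,[0,0,0.014],0],[-1,[0,0,0.017],0],[-1,[0,0,0.018],0],[-1,[0,0,0.018],0],[-1,[0,0,0.018],0]])

```text
time_s: 9.35
eef_pos: [0.5609, 0.0562, 0.0584]
tcp_rot: [-3.141, 0.0, -1.816]
force: [-0.2, -0.1, -1.3]
gripper_width: 0.0185
```

>>> servo_tool(increments=[[-1,[0,0,0.0015],0],[-1,[0,0,0.002],0],[-1,[0,0,0.0025],0],[-1,[0,0,0.0025],0],[-1,[0,0,0.0025],0]])

```text
time_s: 9.85
eef_pos: [0.5608, 0.0562, 0.0561]
tcp_rot: [-3.141, 0.0, -1.816]
force: [-1.3, 0.9, 4.5]
gripper_width: 0.0182
```

>>> servo_tool(increments=[[-0.2,[0,0,0],0],[0,[0,0,0],0],[0,[0,0,0],0],[0,[0,0,0],0],[0.2,[0,0,0],0],[0.2,[0,0,-0.02],0],[0.2,[0,0,-0.05],0],[0.2,[0,0,-0.09],0],[0.2,[0,0,-0.12],0],[0.2,[0,0,-0.12],0],[0.2,[0,0,-0.12],0],[0.2,[0,0,-0.12],0]])

```text
time_s: 11.05
eef_pos: [0.5601, 0.056, 0.1748]
tcp_rot: [3.14, -0.001, -1.816]
force: [-0.7, -0.3, 0.3]
gripper_width: 0.0515
```

Run:
```python
from h import *
st=ctrl.state();T=wpose(st);print(st["eef_pos"],st["tcp_rot"])
f=ctrl.grab_frame("wrist");np.save('T6.npy',T);save('w6',f["frame"]);save('w6z',f["frame"],(240,30,400,230),3)
g=ctrl.grab_frame("side");save('s6',g["frame"],(290,170,410,270),6)
rel([.508,-.3227,.2],np.radians(-104))
```

```text
[0.56008734 0.05599611 0.17483389] [ 3.14021584e+00 -6.76591277e-04 -1.81608198e+00]
shift mm [380.  -41.3 -25. ] turn -0.04533530904768668
```

View pics/w6.png

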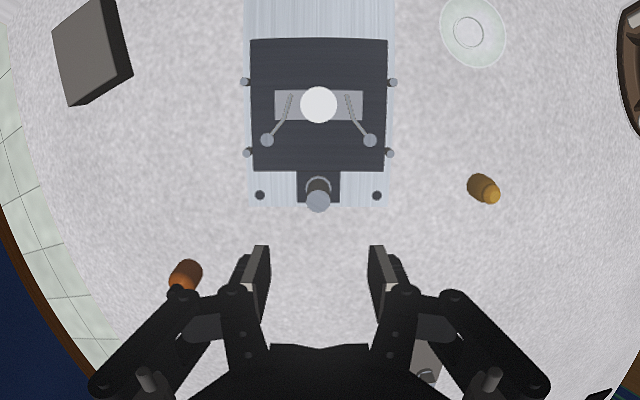

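View pics/s6.png

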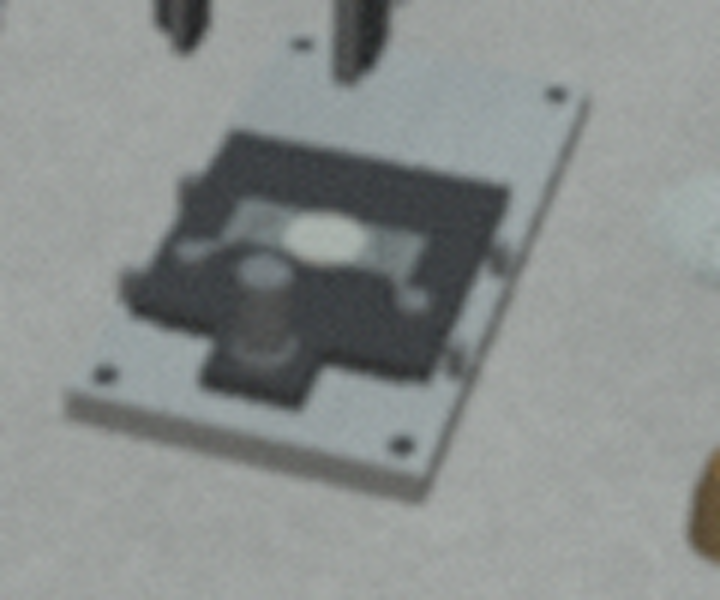

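>>> servo_tool(increments=[[0.2,[0.04,-0.004,-0.01],0],[0.2,[0.08,-0.008,-0.025],0],[0.2,[0.12,-0.013,-0.025],0],[0.2,[0.16,-0.017,-0.025],0],[0.2,[0.2,-0.022,-0.025],0],[0.2,[0.24,-0.026,-0.025],0],[0.2,[0.28,-0.03,-0.025],0],[0.2,[0.32,-0.035,-0.025],0],[0.2,[0.36,-0.039,-0.025],0],[0.2,[0.38,-0.041,-0.025],0],[0.2,[0.38,-0.041,-0.025],0],[0.2,[0.38,-0.041,-0.025],0]])

```text
time_s: 12.35
eef_pos: [0.5078, -0.3226, 0.1996]
tcp_rot: [3.14, 0.0, -1.817]
force: [-0.6, 0.1, 0.1]
gripper_width: 0.0514
```

>>> servo_tool(increments=[[0.2,[0,0,0],0],[0.2,[0,0,0],0],[0.2,[0,0,0],0],[0.2,[0,0,0],0],[0.2,[0,0,0],0],[0.2,[0,0,0],0]])

```text
time_s: 12.95
eef_pos: [0.5084, -0.3222, 0.2009]
tcp_rot: [-3.141, 0.0, -1.816]
force: [0.2, -0.6, -0.4]
gripper_width: 0.0512
```

Run:
```python
from h import *
st=ctrl.state();T=wpose(st);print(st["eef_pos"],st["tcp_rot"])
f=ctrl.grab_frame("wrist");np.save('T7.npy',T);save('w7',f["frame"]);save('w7z',f["frame"],(270,130,370,280),5)
```

```text
[ 0.50843917 -0.32222572  0.20089837] [-3.14142769e+00  3.85252746e-05 -1.81560425e+00]
```

View pics/w7.png

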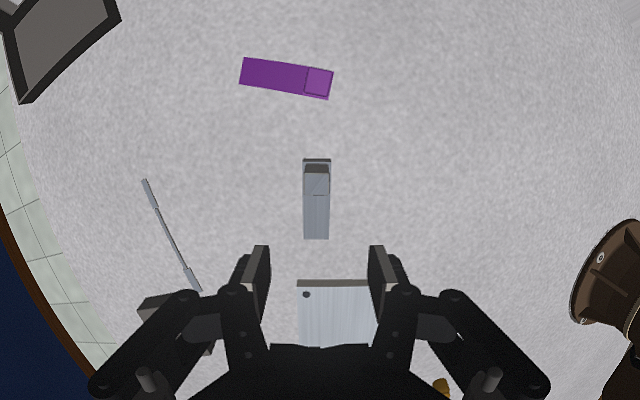

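View pics/w7z.png

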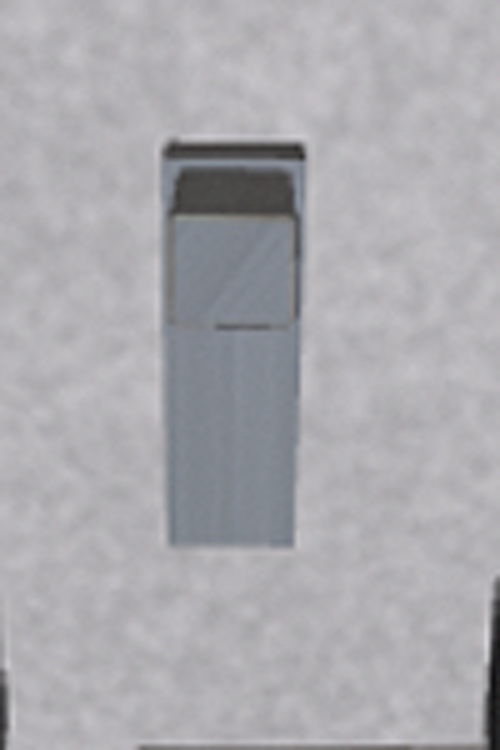

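Run:
```python
from h import *
f=ctrl.grab_frame("wrist");T=np.load('T7.npy')
Z=lambda u,v:((u+.5)/5-.5+270,(v+.5)/5-.5+130)
def show(n,c,z):
    p=wray(f,T,Z(*c),z);print(n,np.round(p,4),np.round(T[:3,:3].T@(p-T[:3,3])*1000,1))
for c in [(168,214),(297,212),(297,325),(168,325),(232,269)]: show('blk',c,.056)
for c in [(168,547),(294,547),(231,547)]: show('nose',c,.003)
for c in [(164,145),(305,145)]: show('tail',c,.017)
```

```text
blk [ 0.5185 -0.3375  0.056 ] [ 12.4 -13.4 144.9]
blk [ 0.4955 -0.3322  0.056 ] [ 12.8  10.2 144.9]
blk [ 0.5006 -0.311   0.056 ] [ -9.   10.4 144.9]
blk [ 0.524  -0.3168  0.056 ] [ -9.  -13.7 144.9]
blk [ 0.5097 -0.3245  0.056 ] [  1.9  -1.7 144.9]
nose [ 0.5454 -0.2467  0.003 ] [-82.2 -17.5 197.9]
nose [ 0.5165 -0.2396  0.003 ] [-82.1  12.2 197.9]
nose [ 0.5309 -0.2432  0.003 ] [-82.1  -2.6 197.9]
tail [ 0.52   -0.3426  0.017 ] [ 17.  -16.1 183.9]
tail [ 0.4917 -0.3356  0.017 ] [ 17.   13.  183.9]
```

>>> servo_tool(increments=[[0.2,[0.0014,-0.0025,0.04],0],[0.2,[0.0014,-0.0025,0.08],0],[0.2,[0.0014,-0.0025,0.12],0],[0.2,[0.0014,-0.0025,0.15],0],[0.2,[0.0014,-0.0025,0.163],0],[0.2,[0.0014,-0.0025,0.163],0],[0.2,[0.0014,-0.0025,0.163],0],[0.2,[0.0014,-0.0025,0.163],0],[-1,[0.0014,-0.0025,0.163],0],[-1,[0.0014,-0.0025,0.163],0],[-1,[0.0014,-0.0025,0.163],0],[-1,[0.0014,-0.0025,0.163],0]])

```text
time_s: 14.25
eef_pos: [0.5112, -0.3246, 0.0392]
tcp_rot: [-3.14, -0.0, -1.815]
force: [-0.0, 1.6, 6.2]
gripper_width: 0.0234
```

>>> servo_tool(increments=[[-1,[0,0,0],0],[-1,[0,0,0],0],[-1,[0,0,0],0],[-1,[0,0,0],0]])

```text
time_s: 14.65
eef_pos: [0.5111, -0.3246, 0.0391]
tcp_rot: [-3.14, -0.0, -1.815]
force: [-1.4, 0.9, 6.6]
gripper_width: 0.0233
```

Run:
```python
from h import *
st=ctrl.state();print(st["eef_pos"],st["tcp_rot"],st["force"])
f=ctrl.grab_frame("wrist");save('w8',f["frame"])
```

```text
[ 0.5111426  -0.32461012  0.03914387] [-3.13968497e+00 -2.94577113e-04 -1.81548709e+00] [-1.42768924  0.87367107  6.57839581]
```

View pics/w8.png

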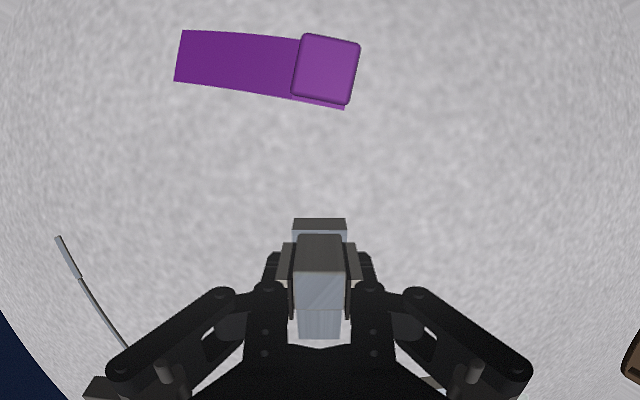

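>>> servo_tool(increments=[[-1,[0,0,-0.02],0],[-1,[0,0,-0.04],0],[-1,[0,0,-0.06],0],[-1,[0,0,-0.06],0],[-1,[0,0,-0.06],0],[-1,[0,0,-0.06],0],[-1,[0,0,-0.06],0],[-1,[0,0,-0.06],0]], newtons=80)

```text
time_s: 15.5
eef_pos: [0.51, -0.3242, 0.0969]
tcp_rot: [3.14, 0.0, -1.816]
force: [0.2, -0.3, -2.7]
gripper_width: 0.0227
```

Run:
```python
from h import *
st=ctrl.state();print(st["eef_pos"],st["tcp_rot"],st["force"])
f=ctrl.grab_frame("wrist");save('w9',f["frame"])
f=ctrl.grab_frame("side");save('s9',f["frame"],(300,100,420,200),6)
y=np.radians(-104.2)
rel([.5044,-.1667,.095],y)
```

```text
[ 0.51000213 -0.3242227   0.09689543] [ 3.14008991e+00  1.04075923e-04 -1.81599858e+00] [ 0.15292414 -0.28861041 -2.72258063]
shift mm [-151.5   43.9    2.3] turn 0.15177556676229642
```

View pics/w9.png

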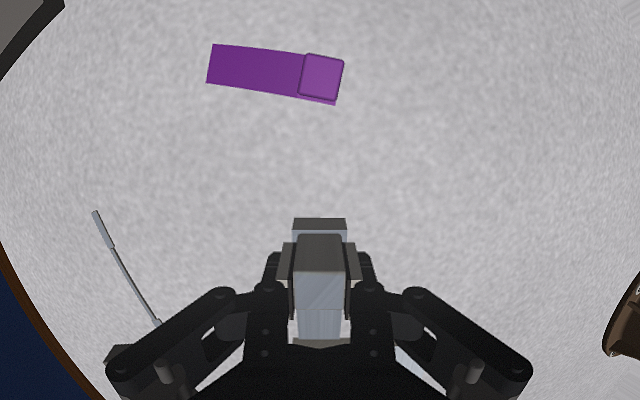

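View pics/s9.png

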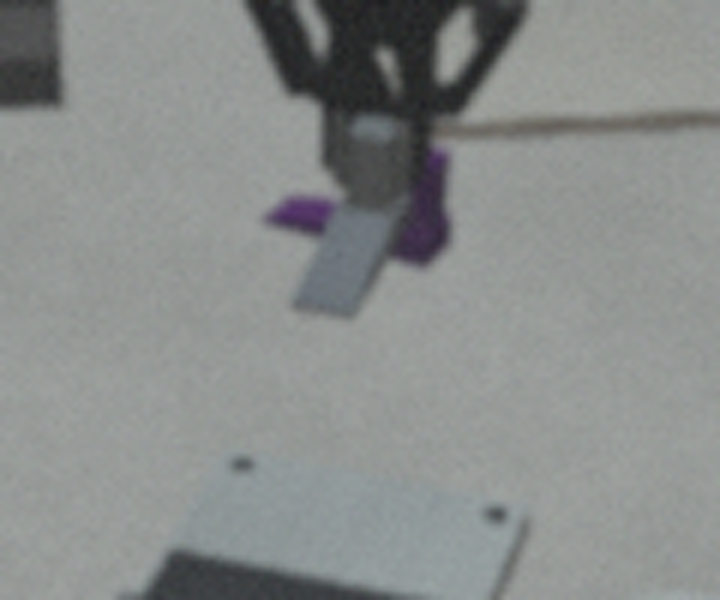

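>>> servo_tool(increments=[[-1,[-0.03,0.009,0],0],[-1,[-0.06,0.018,0],0],[-1,[-0.09,0.026,0],0],[-1,[-0.12,0.035,0],0],[-1,[-0.145,0.042,0],0],[-1,[-0.151,0.044,0],0],[-1,[-0.151,0.044,0],0],[-1,[-0.151,0.044,0],0],[-1,[-0.151,0.044,0],0],[-1,[-0.151,0.044,0],0],[-1,[-0.151,0.044,0],0],[-1,[-0.151,0.044,0],0]])

```text
time_s: 16.8
eef_pos: [0.5043, -0.1676, 0.0977]
tcp_rot: [3.141, -0.0, -1.817]
force: [-0.1, 0.5, -3.1]
gripper_width: 0.023
```

Run:
```python
from h import *
st=ctrl.state();print(st["eef_pos"],st["tcp_rot"],st["force"])
f=ctrl.grab_frame("wrist");save('w10',f["frame"])
g=ctrl.grab_frame("side");save('s10',g["frame"],(290,130,410,230),6)
g=ctrl.grab_frame("top");save('t10',g["frame"],(265,175,425,275),5)
rel([.5044,-.1667,.095],np.radians(-104.2))
```

```text
[ 0.50430912 -0.16764083  0.09771589] [ 3.14146030e+00 -6.62251634e-05 -1.81658358e+00] [-0.13930543  0.4877809  -3.0914913 ]
shift mm [-0.6  0.1  2.8] turn 0.14541438638522663
```

View pics/w10.png

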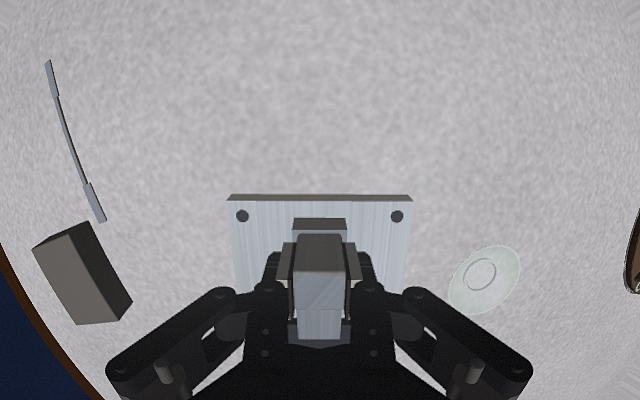

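View pics/s10.png

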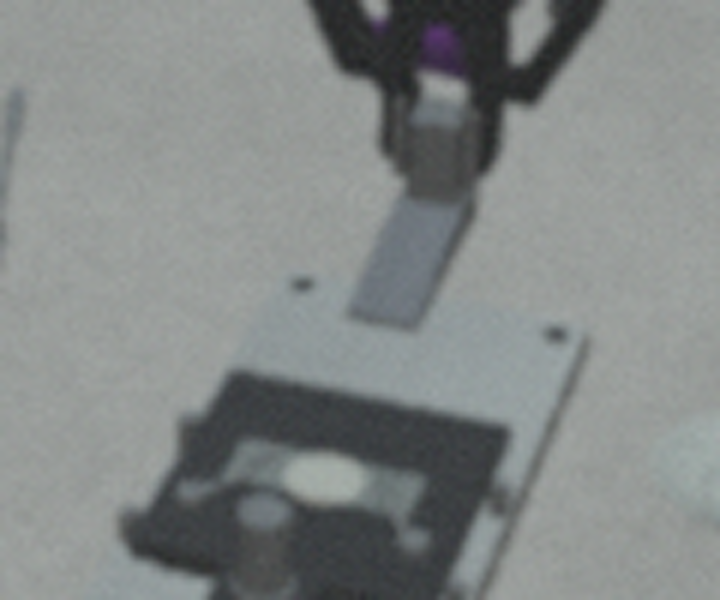

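>>> servo_tool(increments=[[-1,[0,0,0.02],0],[-1,[0,0,0.034],0],[-1,[0,0,0.038],0],[-1,[0,0,0.041],0],[-1,[0,0,0.0425],0],[-1,[0,0,0.0425],0],[-1,[0,0,0.0425],0],[-1,[0,0,0.0425],0],[-1,[0,0,0.0425],0],[-1,[0,0,0.0425],0]])

```text
time_s: 17.95
eef_pos: [0.5045, -0.1672, 0.0555]
tcp_rot: [-3.141, 0.0, -1.816]
force: [0.4, -0.9, -1.6]
gripper_width: 0.0231
```

>>> servo_tool(increments=[[-1,[0,0,0.0005],0],[-1,[0,0,0.001],0],[-1,[0,0,0.001],0],[-1,[0,0,0.001],0],[-1,[0,0,0.001],0]])

```text
time_s: 18.45
eef_pos: [0.5045, -0.1673, 0.0552]
tcp_rot: [-3.141, -0.0, -1.815]
force: [-3.3, 1.8, 8.1]
gripper_width: 0.0229
```

Run:
```python
from h import *
st=ctrl.state();print(st["eef_pos"],st["tcp_rot"],st["force"])
g=ctrl.grab_frame("side");save('s11',g["frame"],(310,150,410,230),7.5)
```

```text
[ 0.50452186 -0.16725371  0.05522341] [-3.14105261e+00 -9.13408307e-05 -1.81549309e+00] [-3.29521286  1.7591476   8.12547893]
```

View pics/s11.png

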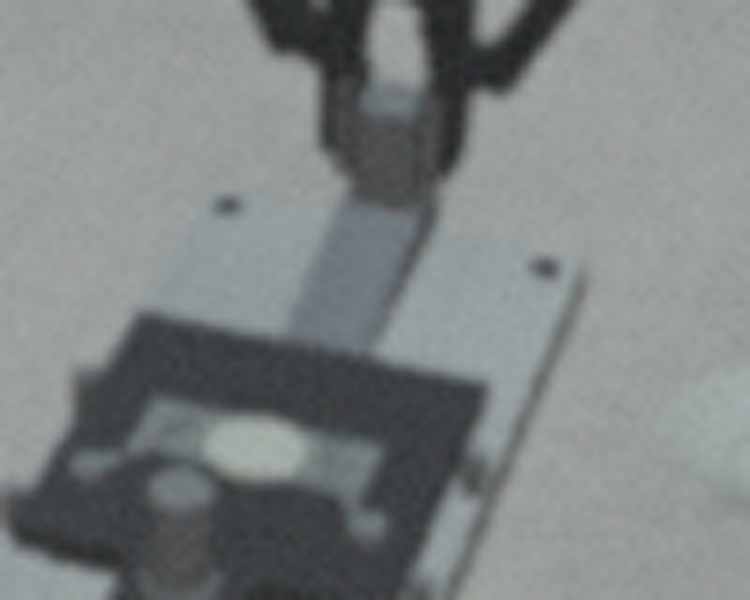

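>>> servo_tool(increments=[[-1,[-0.005,0,0],0],[-1,[-0.01,0,0],0],[-1,[-0.015,0,0],0],[-1,[-0.019,0,0],0],[-1,[-0.022,0,0],0],[-1,[-0.024,0,0],0],[-1,[-0.024,0,0],0],[-1,[-0.024,0,0],0],[-1,[-0.024,0,0],0]])

```text
time_s: 19.4
eef_pos: [0.5112, -0.144, 0.0552]
tcp_rot: [-3.14, 0.0, -1.815]
force: [-2.0, -2.0, 5.7]
gripper_width: 0.0228
```

>>> servo_tool(increments=[[-1,[-0.002,0,0],0],[-1,[-0.004,0,0],0],[-1,[-0.006,0,0],0],[-1,[-0.008,0,0],0],[-1,[-0.01,0,0],0],[-1,[-0.012,0,0],0],[-1,[-0.012,0,0],0],[-1,[-0.012,0,0],0],[-1,[-0.012,0,0],0]])

```text
time_s: 20.3
eef_pos: [0.5137, -0.1328, 0.0552]
tcp_rot: [-3.14, -0.001, -1.815]
force: [-2.6, -5.0, 6.9]
gripper_width: 0.0224
```

Run:
```python
from h import *
st=ctrl.state();print(st["eef_pos"],st["tcp_rot"],st["force"])
p=st["eef_pos"][:2]-np.array([.5346,-.0475]);print('base x',p@[.2453,.9694])
g=ctrl.grab_frame("side");save('s12',g["frame"],(290,150,410,250),6)
```

```text
[ 0.51370332 -0.13281695  0.05522351] [-3.14028195e+00 -6.31150621e-04 -1.81531866e+00] [-2.57209974 -4.99768913  6.90946555]
base x -0.08783220603655358
```

View pics/s12.png

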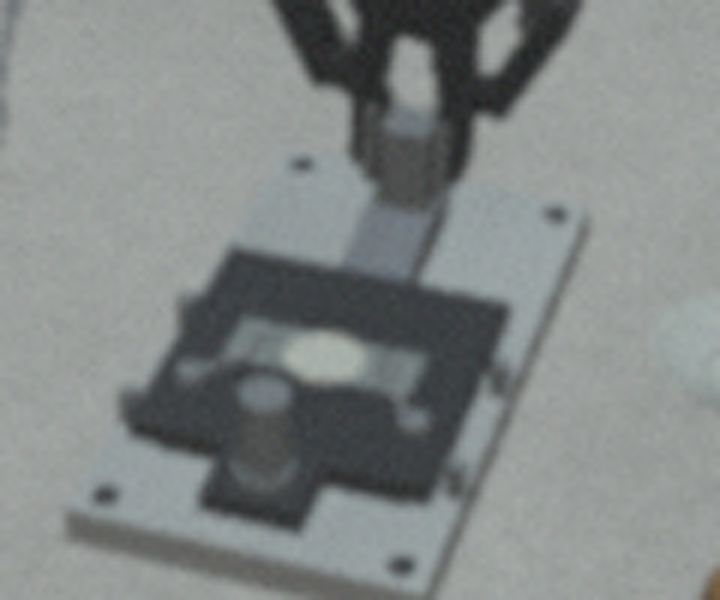

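>>> servo_tool(increments=[[-1,[-0.002,0,0],0],[-1,[-0.004,0,0],0],[-1,[-0.006,0,0],0],[-1,[-0.008,0,0],0],[-1,[-0.01,0,0],0],[-1,[-0.0115,0,0],0],[-1,[-0.0115,0,0],0],[-1,[-0.0115,0,0],0],[-1,[-0.0115,0,0],0],[-1,[-0.0115,0,0],0],[-1,[-0.0115,0,0],0]])

```text
time_s: 21.45
eef_pos: [0.5164, -0.1217, 0.0552]
tcp_rot: [-3.14, -0.001, -1.815]
force: [-0.6, -5.2, 6.9]
gripper_width: 0.0228
```

Run:
```python
from h import *
st=ctrl.state();T=wpose(st);print(st["eef_pos"],st["tcp_rot"],st["force"])
p=st["eef_pos"][:2]-np.array([.5346,-.0475]);print('base x',p@[.2453,.9694])
g=ctrl.grab_frame("side");save('s13',g["frame"],(290,150,410,250),6)
w=ctrl.grab_frame("wrist");save('w13',w["frame"]);save('w13z',w["frame"],(270,200,370,360),4)
t=ctrl.grab_frame("top");save('t13',t["frame"],(265,175,425,275),5)
u=np.array([.2453,.9694]);v=np.array([-u[1],u[0]]);c=np.array([.5346,-.0475])
for zz in (.032,.036):
  for n,f in (('side',g),('top',t)):
    print(n,zz,[np.round(proj(f,[*(c-.028*u+s*v),zz]),1).tolist() for s in (.06,-.06)])
```

```text
[ 0.51637936 -0.12171198  0.05521364] [-3.14044291e+00 -6.82949867e-04 -1.81536791e+00] [-0.60259545 -5.2200739   6.8769699 ]
base x -0.0764106192921046
side 0.032 [[375.2, 200.3], [328.4, 190.8]]
top 0.032 [[329.7, 243.4], [340.9, 198.7]]
side 0.036 [[375.3, 199.0], [328.5, 189.4]]
top 0.036 [[329.7, 243.3], [341.0, 198.5]]
```

View pics/s13.png

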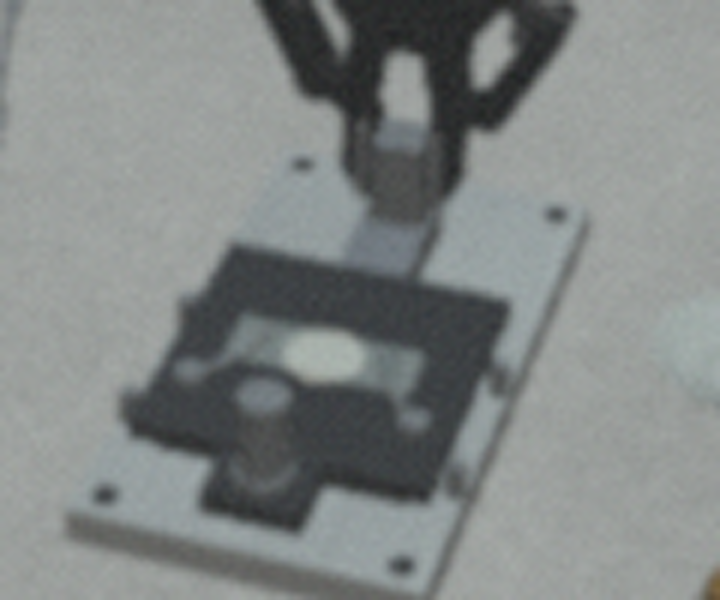

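View pics/w13.png

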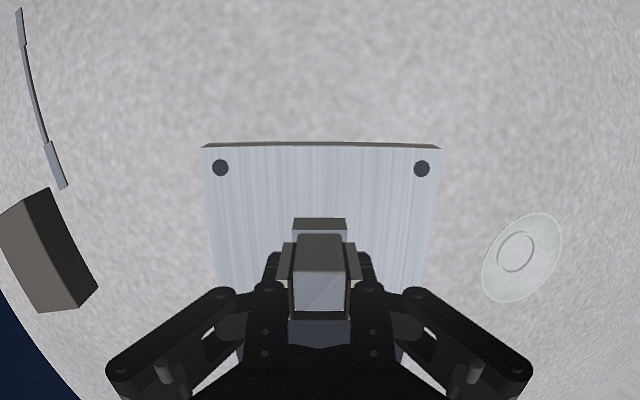

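View pics/t13.png

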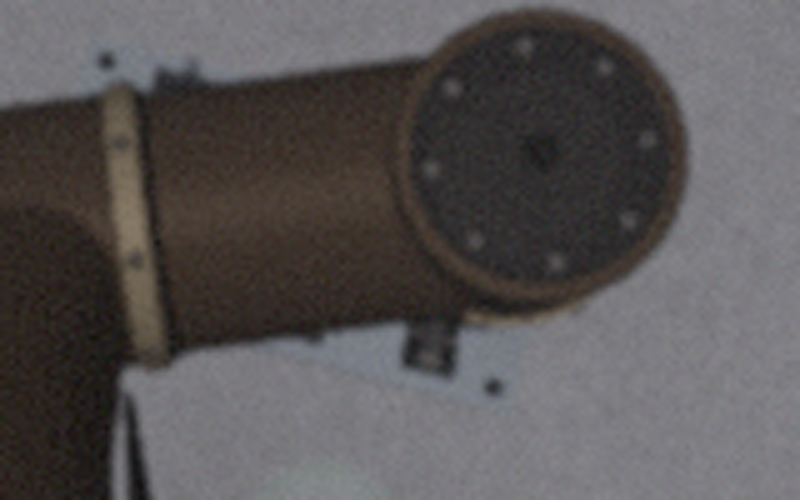

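Run:
```python
import cv2,numpy as np
from h import *
def edge(im,x,lo,hi):
    c=im[lo:hi,x-4:x+5].mean(1); c=np.convolve(c,np.ones(5)/5,'valid')
    a,b=c[:8].mean(),c[-8:].mean();m=(a+b)/2
    i=np.argmax(c<m); return lo+2+i-1+(c[i-1]-m)/(c[i-1]-c[i])
ims={}
for n,r0 in (('s6',170),('s12',150),('s13',150)):
    ims[n]=(cv2.imread(f'pics/{n}.png',0).astype(float),r0)
res={}
for x in list(range(255,335,8))+list(range(440,492,8)):
    row=[]
    for n,(im,r0) in ims.items():
        base=130+(x-237)*57/271+ (170-r0)*6
        row.append(edge(im,x,int(base-22),int(base+18))/6+r0)
    res[x]=row
A=np.array(list(res.values()));print(np.round(A-A[:,:1],2)); print((A-A[:,:1])[:10].mean(0),(A-A[:,:1])[10:].mean(0), np.median(A-A[:,:1],0))
```

```text
[[ 0.   -0.33 -0.95]
 [ 0.   -0.43 -1.14]
 [ 0.   -0.35 -1.16]
 [ 0.   -0.41 -1.11]
 [ 0.   -0.43 -1.05]
 [ 0.   -0.41 -1.01]
 [ 0.   -0.38 -1.  ]
 [ 0.   -0.5  -1.13]
 [ 0.   -0.52 -1.01]
 [ 0.   -0.29 -0.97]
 [ 0.   -0.43 -1.1 ]
 [ 0.   -0.26 -1.09]
 [ 0.   -0.64 -1.11]
 [ 0.   -0.55 -1.07]
 [ 0.   -0.39 -1.13]
 [ 0.   -0.34 -1.08]
 [ 0.   -0.46 -0.94]]
[ 0.         -0.40483557 -1.05356733] [ 0.         -0.43830503 -1.07358044] [ 0.         -0.41263756 -1.07876664]
```

>>> servo_tool(increments=[[-1,[-0.001,0,0],0],[-1,[-0.002,0,0],0],[-1,[-0.002,0,0],0],[-1,[-0.002,0,0],0],[-1,[-0.002,0,0],0],[-1,[-0.002,0,0],0],[-1,[-0.002,0,0],0],[-1,[-0.002,0,0],0]])

```text
time_s: 22.4
eef_pos: [0.5168, -0.1199, 0.0552]
tcp_rot: [-3.141, -0.001, -1.815]
force: [-2.5, -6.2, 7.0]
gripper_width: 0.023
```

Run:
```python
from h import *
st=ctrl.state();print(st["eef_pos"],st["tcp_rot"],st["force"],st["gripper_width"])
p=st["eef_pos"][:2]-np.array([.5346,-.0475]);print('base x',p@[.2453,.9694])
g=ctrl.grab_frame("side");save('s14',g["frame"],(290,150,410,250),6);save('s14f',g["frame"])
def edge(im,x,lo,hi):
    c=im[lo:hi,x-4:x+5].mean(1); c=np.convolve(c,np.ones(5)/5,'valid')
    m=(c[:8].mean()+c[-8:].mean())/2
    i=np.argmax(c<m); return lo+2+i-1+(c[i-1]-m)/(c[i-1]-c[i])
a=cv2.imread('pics/s6.png',0).astype(float);b=cv2.imread('pics/s14.png',0).astype(float)
D=[]
for x in list(range(255,335,8))+list(range(440,492,8)):
    r=130+(x-237)*57/271
    D.append(edge(b,x,int(r+98),int(r+138))/6+150-edge(a,x,int(r-22),int(r+18))/6-170)
print(np.mean(D),(-np.mean(D)+.07)/.3375)
```

```text
[ 0.51679753 -0.11988328  0.05519251] [-3.14057429e+00 -8.41863558e-04 -1.81539979e+00] [-2.45997938 -6.23076544  7.0495322 ] 0.022982924293875648
base x -0.07453529293168987
-1.112237139266035 3.5029248570845484
```

View pics/s14f.png

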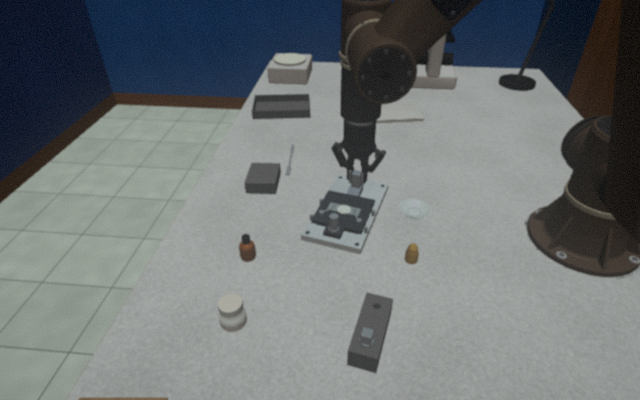

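View pics/s14.png

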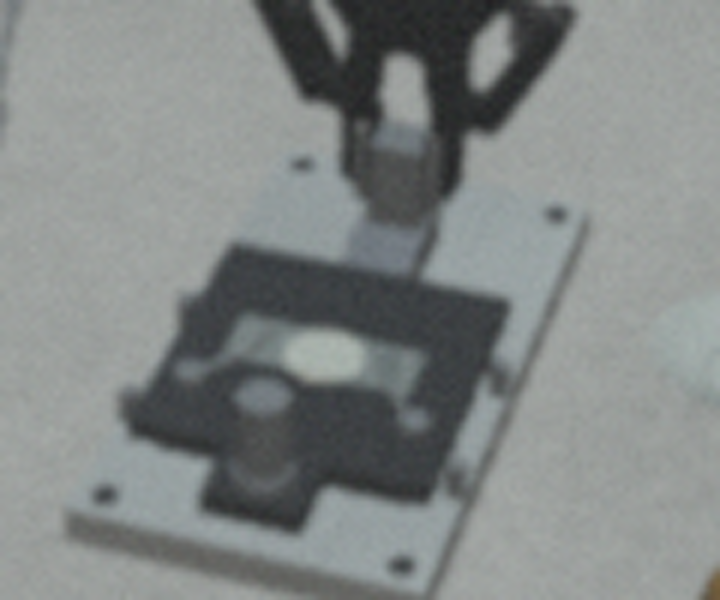

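```bash
python3 -c "
from workcell import ctrl
print(ctrl.sign_off())"
```

```text
the job is handed in; nothing more can be done
None
```

The round-headed pin is fully home through the lug and let go, and the wedge is holding the plate's front feet off the base. I handed the job in at about 22.5 s. The sign-off gives no verdict, so these are my own checks:

- **Pin:** it went in without resistance until the collar met the lug at about 5 N. The TCP height then put the tip about 2 mm above the table. Later side views show it still upright, and the lug and plate have not shifted.
- **Wedge:** it is flat on the base, on the plate's centre line and parallel to the base in the wrist view. The gripper still holds it (opening 23 mm, grip set to 80 N) and presses down with about 7 N. The fingers are well clear of the plate.
- **Lift:** my two estimates differ slightly. The shift of the plate's front edge in the side view gives about 3.5 mm, and the wedge's position from the arm pose gives about 4.3 mm. Both are inside 2 to 6 mm.
- **Not measured:** I had no direct reading of the force between wedge and plate. I inferred it from the wrist force of about 5 to 6 N resisting the push.
- **Bystanders:** they look unmoved in the last side view, but I did not measure them.

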